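Put the stain bottles back in their colour-coded cups

TASK

The four stain bottles on the steel drip tray were put back in the wrong cups: move them so that each bottle stands upright and fully down in the cup of its own colour (purple, red, blue, amber) and the white spare cup is left empty. A cup must be empty before its bottle can go in; the white cup is there to park one on the way. Never let a bottle tip over, and leave the glass staining jar behind the tray undisturbed.

Things in the scene. Friction and masses are not known exactly. Their poses are not given: they have to be found in the camera images.
- bottle_violet: dark purple stain bottle with a white cap: round body 38 mm across and 76 mm high, then a cap 21 mm across; 88 mm high over all, about 70 g. It stands upright. Origin: centre of its underside; z up along its axis. Pinch the body, 35 to 60 mm above its underside.
- bottle_red: red stain bottle with a white cap: round body 38 mm across and 76 mm high, then a cap 21 mm across; 88 mm high over all, about 70 g. It stands upright. Origin: centre of its underside; z up along its axis. Pinch the body, 35 to 60 mm above its underside.
- bottle_blue: blue stain bottle with a white cap: round body 38 mm across and 76 mm high, then a cap 21 mm across; 88 mm high over all, about 70 g. It stands upright. Origin: centre of its underside; z up along its axis. Pinch the body, 35 to 60 mm above its underside.
- bottle_amber: small amber (brown) dropper bottle with a black cap: round body 24 mm across and 48 mm high, then a pointed cap; 62 mm high over all, about 30 g. It stands upright. Origin: centre of its underside; z up. Pinch the body, 30 to 42 mm above its underside.
- cup_violet: purple cup, fixed in a row of five (78 mm apart, order varies) on a steel drip tray. Shallow cone: outside 66 mm across, 16 mm high; inside 58 mm across at the mouth, 44 mm at the flat floor, 4 mm above its underside (7 mm above the worktop). Holds a wrong bottle at the start. Origin: centre of its underside; y along the row, x across it, z up.
- cup_red: red cup, fixed in a row of five (78 mm apart, order varies) on a steel drip tray. Shallow cone: outside 66 mm across, 16 mm high; inside 58 mm across at the mouth, 44 mm at the flat floor, 4 mm above its underside (7 mm above the worktop). Holds a wrong bottle at the start. Origin: centre of its underside; y along the row, x across it, z up.
- cup_blue: blue cup, fixed in a row of five (78 mm apart, order varies) on a steel drip tray. Shallow cone: outside 66 mm across, 16 mm high; inside 58 mm across at the mouth, 44 mm at the flat floor, 4 mm above its underside (7 mm above the worktop). Holds a wrong bottle at the start. Origin: centre of its underside; y along the row, x across it, z up.
- cup_amber: amber (brown-orange) cup, fixed in a row of five (78 mm apart, order varies) on a steel drip tray. Shallow cone: outside 66 mm across, 16 mm high; inside 58 mm across at the mouth, 44 mm at the flat floor, 4 mm above its underside (7 mm above the worktop). Holds a wrong bottle at the start. Origin: centre of its underside; y along the row, x across it, z up.
- cup_spare: white spare cup, fixed in a row of five (78 mm apart, order varies) on a steel drip tray. Shallow cone: outside 66 mm across, 16 mm high; inside 58 mm across at the mouth, 44 mm at the flat floor, 4 mm above its underside (7 mm above the worktop). Empty at the start. Origin: centre of its underside; y along the row, x across it, z up. The tray (104 x 424 mm, lip 12 mm high) is fixed.
- jar: glass staining jar standing loose on the worktop some 0.13 to 0.15 m behind the row of cups (on the far side from the robot): 58 mm across, 83 mm high. A bystander. Origin: centre of its underside, z up.
Things that resemble listed ones, but are neither listed nor needed, are in the scene too. Leave any green look-alike of the bottle_red alone. Leave any yellow look-alike of the cup_violet alone.

How it is judged:
By the outcome, as a careful person would: the job done as asked, in the order asked, and still so for the second after the job is handed in, with the robot touching nothing.
It also fails if it takes over 109 s, if anything falls off the work surface, if the arm or the gripper's body presses on something with over 40 N, if the wrist force passes 120 N, or if a joint passes its speed limit or range.

ROBOT

A 6-joint arm with a two-finger parallel gripper is mounted at the origin on a cart in front of the work surface, level with it; the furniture and walls round the work are solid. World frame = base frame: x ahead of the robot, y to its left, z up, the work surface at z = 0. Lengths are in m, angles in rad, forces in N, time in s.
With the tool pointing down it reaches from about 0.325 to 0.9 m from the base axis. Payload 6.1 kg.
Tool frame: the origin (TCP) lies midway between the tips of the shut fingers; the grasp point (between the pads) lies 19 mm behind it; z points along the fingers, y is the line along which they close (so a half turn about z gives the same grasp; the last joint's range is limited). The gripper opens to 85 mm and grips with 20 to 120 N. Pads are 22 mm wide; open, the fingers measure 114 mm over their backs; the gripper's body (76 mm by 85 mm) begins 54 mm behind the grasp point. The pads swing forward as they close: fully open they stand 13 mm farther back than shut.
Start: joints at [-1.282, 0.22, 1.526, -0, 1.395, -0.126], TCP at [0.252, -0.572, 0.231] pointing down, gripper open.
Joint ranges: [-2.98, 2.98], [-0.91, 2.08], [0.09, 2.57], [-1.24, 4.39], [0.2, 2.65], [-2.68, 2.68]. Speed limits (rad/s): [2.57, 2.57, 3.01, 3.14, 3.14, 3.14].

INTERFACE

Orientations are given as [roll, pitch, yaw] about the fixed x, y, z axes, in that order (R = Rz(yaw) Ry(pitch) Rx(roll)).
In Python, from plant import movep, move_l, set_joints, gripper_to, hold, inverse_kinematics, observe, get_image, get_calibration, Unreachable, job_done gives the robot as it stands. Calls block until the motion is done:
- movep(position, orientation): joint-space move of the TCP to a pose.
- move_l(position, feed=0.15, rotation=None, max_force=None): straight line of the TCP; rotation=None keeps the orientation; feed is the mean speed in m/s. With max_force (N) it stops when the force on the tool has changed by that much, and returns True; else False.
- set_joints(angles): joint-space move.
- gripper_to(opening, f_grip=None): finger opening in m; f_grip is the grip in N (None keeps the last); returns when the fingers have stopped.
- hold(seconds).
- inverse_kinematics(position, orientation): joint angles nearest the present ones, or None.
- observe(): the state.
- get_image(name): name is "side" or "top"; returns (picture, depth): 480x640x3 uint8, red, green, blue; 480x640 float32, m along the optical axis (not along the pixel's ray), 0 where there is no reading.
- get_calibration(name): a dict with "intrinsics" (3x3 intrinsics, pixels), "world_from_camera" (4x4, takes a point from camera to world coordinates). Camera axes: x right, y down, z forward; pixel columns grow to the right and rows downward; lengths in m; the calibration is good to about 2 mm. A picture is of the moment at which its call begins. get_calibration takes no time and is no camera call.
A pose or a line that the arm cannot do raises Unreachable and nothing moves.
- job_done(): hands the job in; it is judged then, once.
The state is a dict: "time_s": time; "q": joint angles; "joint_velocities": joint speeds; "joint_torque": joint torques, N m; "eef_pos": TCP position; "tcp_rot": TCP orientation; "ft_force": force on the tool from outside, world axes, zero at the start; "torque": the same for the moment, N m; "opening": finger opening in m; "grasp_force": force on a finger pad.
Only numpy, scipy, OpenCV 4.12 (cv2) and the standard library are available. Lean on these libraries where they do the work, as an engineer would, in place of code of your own. Each camera call takes 0.05 s, during which the arm holds its last target. There are 200 camera calls.

## Working session

There is one attempt and no reset: what is moved stays moved. The work goes in short steps, each a Python script; the robot and the scene stay as the last script left them, time stands still between calls to the robot, and variables do not carry over. Pictures are saved under pics/ and viewed, at most 14 in all, crops included, and the job is handed in when it is done.

```bash
mkdir -p pics; python3 - <<'E'
from plant import *
import cv2,numpy as np
for n in("top","side"):
    p,d=get_image(n);cv2.imwrite(f"pics/{n}0.png",p[:,:,::-1]);np.savez(f"{n}0.npz",p=p,d=d)
    c=get_calibration(n);print(n,c["intrinsics"],np.round(c["world_from_camera"],3))
print(observe())
E
```

```text
top [[471.86804567   0.         321.4213375 ]
 [  0.         471.86804567 238.83115983]
 [  0.           0.           1.        ]] [[-0.028 -0.981  0.191  0.412]
 [-0.999  0.033  0.027  0.007]
 [-0.033 -0.19  -0.981  0.989]
 [ 0.     0.     0.     1.   ]]
side [[441.9496087    0.         322.34221733]
 [  0.         441.9496087  247.47576542]
 [  0.           0.           1.        ]] [[-0.939 -0.119  0.322  0.312]
 [-0.342  0.386 -0.857  0.747]
 [-0.022 -0.915 -0.403  0.37 ]
 [ 0.     0.     0.     1.   ]]
{'time_s': 0.1, 'q': array([-1.28208269e+00,  2.21166645e-01,  1.52751216e+00, -1.78418795e-05,
        1.39469895e+00, -1.26128140e-01]), 'joint_velocities': array([-6.94372060e-04, -1.64610055e-03, -2.13991987e-03, -1.15946183e-03,
       -3.40627018e-05,  1.13144148e-03]), 'joint_torque': array([ 6.19958082e-04, -4.98240745e+01, -3.90546477e+01, -2.99049661e-04,
        5.67830415e-03, -4.37906778e-07]), 'eef_pos': array([ 0.25171955, -0.57146444,  0.23028845]), 'tcp_rot': array([-3.13981953e+00, -2.07133797e-04,  4.14844731e-01]), 'ft_force': array([ 0.3195803 , -1.16102704,  0.57985272]), 'torque': array([ 0.00867118, -0.02280306, -0.01645752]), 'grasp_force': 0.0, 'opening': 0.08557547344729399}
```

View pics/top0.png

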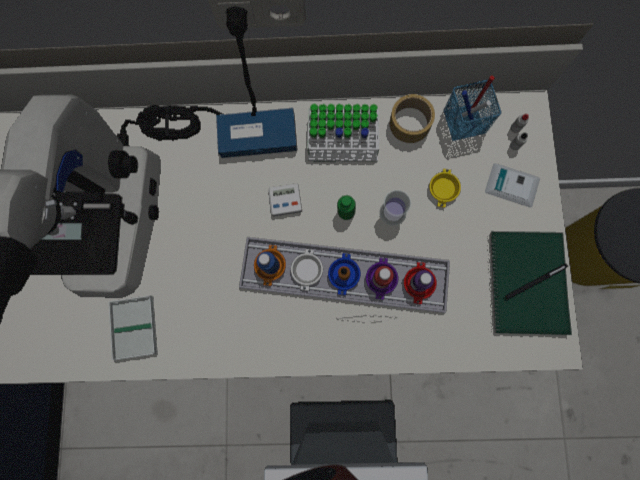

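View pics/side0.png

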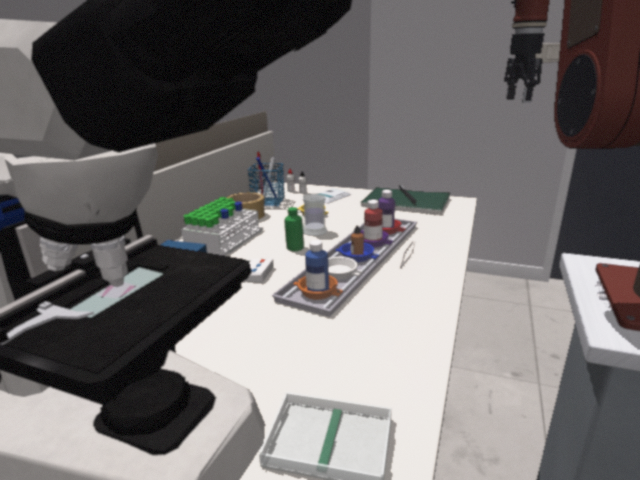

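The top view shows, from left to right:
- amber cup (270,265), holding the blue bottle
- white cup (307,270), empty
- blue cup (345,273), holding amber
- purple cup (382,278), holding red
- red cup (421,282), holding purple

The jar is at (395,210), and the green look-alike is at (346,207). The side view shows the same order, with everything upright. So the work is two swaps through the white cup.

```bash
cat > vis.py <<'E'
import numpy as np,cv2
from plant import get_calibration,get_image
def world(n,d):
    c=get_calibration(n);K=c["intrinsics"];T=c["world_from_camera"]
    v,u=np.mgrid[:480,:640]
    P=np.stack([(u-K[0,2])/K[0,0]*d,(v-K[1,2])/K[1,1]*d,d],-1)
    return P@T[:3,:3].T+T[:3,3]
def onplane(n,uv,z):
    c=get_calibration(n);K=c["intrinsics"];T=c["world_from_camera"]
    r=T[:3,:3]@np.linalg.solve(K,[uv[0],uv[1],1.]);o=T[:3,3]
    return (o+r*(z-o[2])/r[2])[:2]
E
python3 - <<'E'
from vis import *
f=np.load("top0.npz");p,d=f["p"],f["d"];W=world("top",d)
g=W[200:225,300:335,2];print("table z",np.median(W[330:360,200:300,2]))
hsv=cv2.cvtColor(p,cv2.COLOR_RGB2HSV)
# tray outline: points above the table around the row
z=W[...,2]-np.median(W[330:360,200:300,2])
roi=np.zeros((480,640),np.uint8);cv2.fillConvexPoly(roi,np.array([(232,228),(460,250),(456,322),(230,300)]),1)
m=((cv2.cvtColor(p,cv2.COLOR_RGB2GRAY)<150)|(hsv[...,1]>90)).astype(np.uint8)*roi
m=cv2.morphologyEx(m,cv2.MORPH_CLOSE,np.ones((5,5)))
cs,_=cv2.findContours(m,0,2);c=max(cs,key=cv2.contourArea)
box=cv2.boxPoints(cv2.minAreaRect(c));print("box px",box.round(1))
B=np.array([onplane("top",b,.012) for b in box]);print("tray",B.round(4),B.mean(0).round(4),np.linalg.norm(np.diff(B,axis=0),axis=1).round(3))
# tops
for n,(u,v) in dict(blue=(265,258),amber=(344,270),red=(384,272),violet=(424,277),jar=(394,208),green=(346,205)).items():
    w=W[v-14:v+15,u-14:u+15].reshape(-1,3);zz=w[:,2];t=np.percentile(zz,98)
    s=w[(zz>t-.006)];print(n,"top z",t.round(4),np.median(s,0).round(4),((s.max(0)+s.min(0))/2).round(4),len(s))
for n,(u,v) in dict(amber=(270,265),spare=(307,270),blue=(345,273),violet=(382,278),red=(421,282)).items():
    print(n,onplane("top",(u,v),.019).round(4))
w=p[245:295,284:330];mm=(w.min(2)>150).astype(np.uint8)
cs,_=cv2.findContours(mm,0,2);c=max(cs,key=cv2.contourArea);(x,y),r=cv2.minEnclosingCircle(c);M=cv2.moments(cv2.convexHull(c))
print("spare",x+284,y+245,r,M['m10']/M['m00']+284,M['m01']/M['m00']+245,onplane("top",(M['m10']/M['m00']+284,M['m01']/M['m00']+245),.019))
o=p.copy();cv2.drawContours(o,[box.astype(int)],0,(0,255,0),1)
cv2.imwrite("pics/crop.png",cv2.resize(o[220:330,225:465],None,fx=3,fy=3,interpolation=cv2.INTER_NEAREST)[:,:,::-1])
E
```

```text
table z -0.0007672485061649414
box px [[225.  300. ]
 [232.1 227.4]
 [463.1 249.8]
 [456.1 322.5]]
tray [[ 0.48    0.2377]
 [ 0.6337  0.2243]
 [ 0.5689 -0.2598]
 [ 0.4208 -0.2331]] [ 0.5259 -0.0077] [0.154 0.488 0.151]
blue top z 0.0954 [0.5524 0.1437 0.0935] [0.4873 0.0806 0.5393] 93
amber top z 0.0632 [ 0.5269 -0.0089  0.0632] [ 0.4723 -0.0044  0.5239] 34
red top z 0.095 [ 0.5162 -0.0853  0.0932] [ 0.469  -0.044   0.5394] 98
violet top z 0.0951 [ 0.5044 -0.1622  0.0933] [ 0.4631 -0.0834  0.5391] 100
jar top z 0.0824 [ 0.6464 -0.1101  0.0805] [ 0.5442 -0.0675  0.5327] 95
green top z 0.0878 [ 0.663  -0.0183  0.0864] [ 0.5427 -0.0107  0.5354] 88
amber [0.5491 0.1426]
spare [0.5362 0.0658]
blue [ 0.5275 -0.0126]
violet [ 0.5148 -0.088 ]
red [ 0.5041 -0.167 ]Traceback (most recent call last):
  File "<stdin>", line 21, in <module>
ZeroDivisionError: float division by zero
```

```bash
python3 - <<'E'
from vis import *
f=np.load("top0.npz");p,d=f["p"],f["d"];W=world("top",d);z=W[...,2]+.0008
m=((z>.0025)&(z<.2)&(np.hypot(W[...,0]-.526,W[...,1]+.01)<.26)).astype(np.uint8)
m[:235]=0
cs,_=cv2.findContours(m,0,cv2.CHAIN_APPROX_NONE);c=max(cs,key=cv2.contourArea)
pts=np.array([onplane("top",q[0],.010) for q in c],np.float32)*1000
(cx,cy),s,a=cv2.minAreaRect(pts);print("tray",cx,cy,s,a)
# rim pixels of each cup: z 0.014-0.024, unoccluded
q=p.astype(int);row=np.array([-45.,-309.6]);row/=np.linalg.norm(row)
for n,(x,y) in dict(amber=(.5491,.1426),spare=(.5362,.0658),blue=(.5275,-.0126),violet=(.5148,-.088),red=(.5041,-.167)).items():
    s=(z>.0135)&(z<.023)&(np.hypot(W[...,0]-x,W[...,1]-y)<.040)
    P=W[s][:,:2]; al=(P-[x,y])@row
    print(n,len(P),"mid along",(al.max()+al.min())/2,np.ptp(al), np.round([x,y]+row*(al.max()+al.min())/2,4))
cv2.imwrite("pics/crop.png",cv2.resize(p[220:330,225:465],None,fx=3.3,fy=3.3,interpolation=cv2.INTER_CUBIC)[:,:,::-1])
E
```

```text
tray 530.91064453125 -10.612564086914062 (435.671630859375, 119.41337585449219) 81.49179077148438
amber 306 mid along -0.001177471980274538 0.0659830011910722 [0.5493 0.1438]
spare 318 mid along -0.0012438898573471947 0.06545539210844392 [0.5364 0.067 ]
blue 346 mid along -0.0023158114806049405 0.06680040325413691 [ 0.5278 -0.0103]
violet 339 mid along -0.0005700088987957534 0.06611579884952432 [ 0.5149 -0.0874]
red 324 mid along -0.002347949845090425 0.0659991245899163 [ 0.5044 -0.1647]
```

View pics/crop.png

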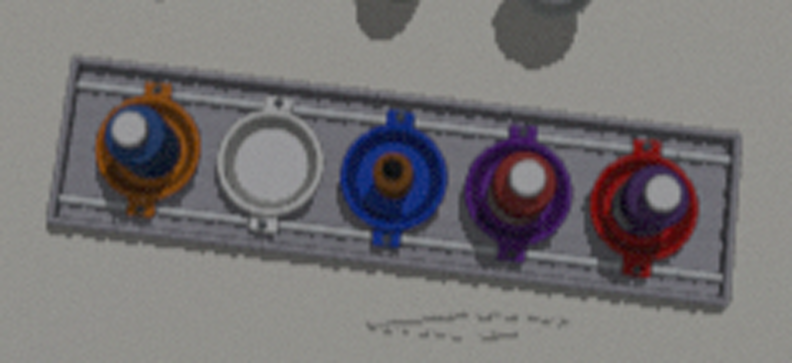

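The crop shows all five cups evenly spaced, with bottles only slightly off centre in them. Spacing measures about 77.5 mm. Next I'll check the across-row centre and then make the first move.

```bash
cat > mv.py <<'E'
from plant import *
import numpy as np,cv2
O=np.array([.5266,-.0103]);U=np.array([.1478,.9890]);YAW=np.arctan2(.9890,.1478)
CUP={n:O+U*.078*k for n,k in zip(("amber","spare","blue","violet","red"),(2,1,0,-1,-2))}
R=[np.pi,0,YAW];HI=.155
def pick(xy,zg,small=False):
    movep([*xy,HI],R); gripper_to(.045 if small else .06)
    move_l([*xy,zg],feed=.12); gripper_to(0.0,f_grip=25)
    s=observe();print("grip",s["opening"],s["grasp_force"],s["time_s"])
    move_l([*xy,HI],feed=.12)
def place(xy,zg,small=False):
    move_l([*xy,HI],feed=.2); move_l([*xy,zg+.015],feed=.12)
    hit=move_l([*xy,zg],feed=.03,max_force=8)
    s=observe();print("down",hit,s["eef_pos"][2]-zg,s["ft_force"].round(1),s["opening"])
    gripper_to(.045 if small else .06); move_l([*xy,HI],feed=.15)
    print("t",observe()["time_s"])
E
python3 - <<'E'
from vis import *
from mv import CUP,U,R,HI
from plant import *
f=np.load("top0.npz");p,d=f["p"],f["d"];W=world("top",d);z=W[...,2]+.0008
X=np.array([U[1],-U[0]])
for n,c in CUP.items():
    s=(z>.0135)&(z<.023);P=W[s][:,:2]-c;al=P@U;ac=P@X
    k=(abs(al)<.036)&(abs(al)>.012)&(abs(ac)<.036);print(n,c.round(4),"cross",(ac[k].max()+ac[k].min())/2,np.ptp(ac[k]),"along",(al[k].max()+al[k].min())/2,inverse_kinematics([*c,HI],R).round(2))
for n,t in dict(blue=(.5524,.1437),amber=(.5269,-.0089),red=(.5162,-.0853),violet=(.5044,-.1622)).items():
    print(n,[((np.array(t)-c)@U*1000,(np.array(t)-c)@X*1000) for c in CUP.values() if np.hypot(*(t-c))<.03])
E
```

```text
amber [0.5497 0.144 ] cross -0.0013240422880412828 0.06677194608359302 along -0.0002663636706298489 [ 0.12  0.15  1.75 -0.    1.24  0.27]
spare [0.5381 0.0668] cross -0.002034707758361457 0.06785962874338111 along -6.741337952255108e-05 [-0.02  0.09  1.82 -0.    1.23  0.13]
blue [ 0.5266 -0.0103] cross 0.0014343068881420007 0.061867979764379216 along 0.00017830594183827417 [-0.17  0.05  1.86 -0.    1.23 -0.02]
violet [ 0.5151 -0.0874] cross 0.001292265944401235 0.05996320793026396 along -6.3465010616374495e-06 [-0.32  0.04  1.87  0.    1.23 -0.17]
red [ 0.5035 -0.1646] cross 0.0007106667435894179 0.06057081236666817 along 6.069875272009945e-05 [-0.46  0.06  1.85  0.    1.23 -0.32]
blue [(np.float64(0.12456896000000194), np.float64(2.7550000000000567))]
amber [(np.float64(1.4289400000000119), np.float64(0.08978000000007713))]
red [(np.float64(2.2852155200000093), np.float64(0.7994000000000282))]
violet [(np.float64(2.4844110399999955), np.float64(0.4950199999999914))]
```

```bash
python3 - <<'E'
from mv import *
pick(np.array([.5269,-.0089]),.024,True); place(CUP["spare"],.024,True)
movep([.40,-.30,.25],R)
p,d=get_image("top");q,_=get_image("side")
o=np.hstack([cv2.resize(p[220:330,225:465],(480,220)),cv2.resize(q[180:320,240:440],(314,220))]);cv2.imwrite("pics/a1.png",o[:,:,::-1])
E
```

```text
grip 0.02301926635569441 24.860116507625207 4.3833
down True 0.0008638840717303531 [-2.   0.1  6.2] 0.023008496748686956
t 9.1333
```

View pics/a1.png

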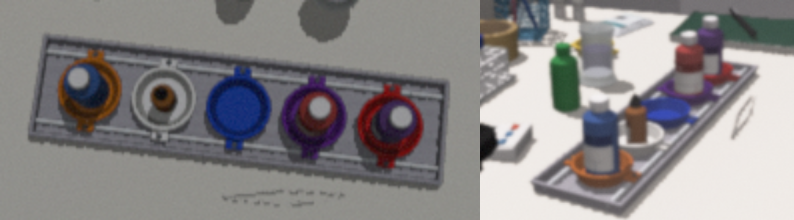

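The amber bottle stands upright in the white cup at (163,95) and the blue cup at (238,107) is empty. Next I move blue and then amber.

```bash
python3 - <<'E'
from mv import *
pick(np.array([.5522,.1437]),.033); place(CUP["blue"],.033)
pick(CUP["spare"],.024,True); place(CUP["amber"],.024,True)
movep([.40,-.30,.25],R)
p,d=get_image("top");q,_=get_image("side")
o=np.hstack([cv2.resize(p[220:330,225:465],(480,220)),cv2.resize(q[180:320,240:440],(314,220))]);cv2.imwrite("pics/a2.png",o[:,:,::-1])
E
```

```text
grip 0.036577312494914874 25.145289315842092 14.2583
down True 0.0008458396668708165 [-0.9  0.2  5.5] 0.036390686902086286
t 19.2
grip 0.023274848555112252 24.89465658255085 21.4583
down True 0.0008892532869602711 [-1.3 -1.   5.8] 0.02310763408237859
t 26.2167
```

View pics/a2.png

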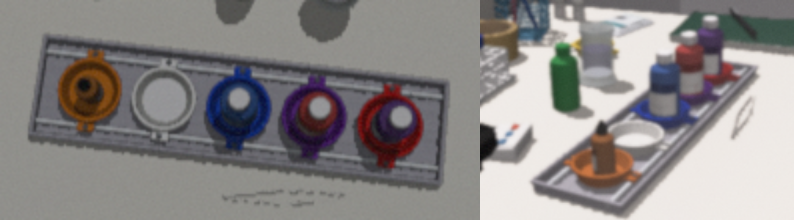

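Blue is in the blue cup at (238,100) and amber is in the amber cup at (88,90), both upright. White is empty, so I do the second swap now.

```bash
python3 - <<'E'
from mv import *
pick(np.array([.5162,-.0853]),.033); place(CUP["spare"],.033)
pick(np.array([.5044,-.1622]),.033); place(CUP["violet"],.033)
pick(CUP["spare"],.033); place(CUP["red"],.033)
movep([.25,-.50,.25],R)
p,d=get_image("top");q,_=get_image("side");np.savez("topF.npz",p=p,d=d)
o=np.hstack([cv2.resize(p[180:330,225:465],(480,300)),cv2.resize(q[180:320,240:440],(314,300))]);cv2.imwrite("pics/a3.png",o[:,:,::-1])
from vis import world
W=world("top",d)
for n,c in CUP.items():
    k=np.hypot(W[...,0]-c[0],W[...,1]-c[1])<.03;w=W[k];t=np.percentile(w[:,2],98);print(n,t,((np.median(w[w[:,2]>t-.006],0)[:2]-c)*1000).round(1))
E
```

```text
grip 0.03706858254688589 25.008442872203887 30.8667
down True 0.000887409632272157 [-1.5  0.4  6.8] 0.036934366975844776
t 35.7917
grip 0.03622615847184621 25.319395177066326 38.4333
down True 0.001026029482296839 [-0.9  0.5  5.1] 0.0361518078076991
t 42.9667
grip 0.03706223708587975 25.011725588701665 45.3333
down True 0.0009989786419971822 [-1.3  0.6  4.3] 0.03677308626134273
t 50.65
amber 0.06465064170669066 [ 0.3 -0.4]
spare 0.02040598811217896 [-11.3  -0.5]
blue 0.09530573638317197 [-0.2  0.7]
violet 0.09533436778382065 [-0.8  0.6]
red 0.09541033651672962 [ 0.5 -0.4]
```

View pics/a3.png

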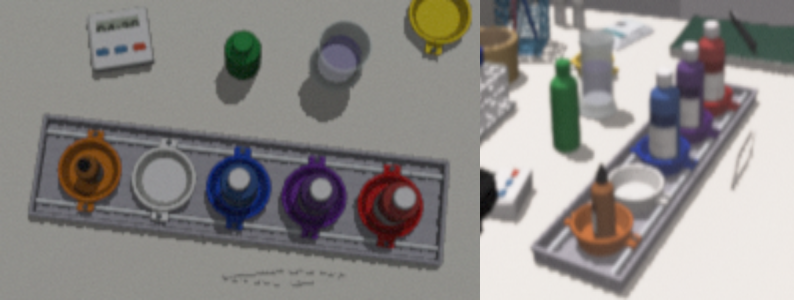

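Every bottle is upright in its own colour's cup: amber (88,170), blue (238,180), purple (320,190) and red (404,198). The tops are at 95 mm, which is fully down, and white (163,180) is empty with the jar undisturbed.

```bash
python3 -c "
from plant import *
print(job_done())"
```

```text
the job is handed in; nothing more can be done
None
```

The job is handed in: all four bottles stand upright and fully down in the cups of their own colour, the white cup is empty and the jar is undisturbed, in about 51 s of the 109 s allowed.

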